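# Clear and snap shut a pipette tip box

## Task

Someone left a marker pen lying across the tips of the open pipette tip box: put it in the shallow steel tray, then swing the box's lid shut and press it down until the catch at its front snaps home. Keep pressing on the shut lid and finish like that, still holding it down; do not crush the lid, and leave the other things on the bench where they stand.

Things in the scene. Friction and masses are not known exactly. Their poses are not given: they have to be found in the camera images.
- marker: The marker pen lying across the tips of the open tip box: a straight rod 138 mm long, 14 mm across (grey barrel, black cap), about 25 g. Origin on its underside, at mid-length; x runs along it. It lies level, its underside 58 mm above the bench, roughly along the box's long side, in the front half. It is longer than the box, so the lid cannot shut on it.
- tray: Shallow open steel instrument tray, 220 mm (its x) by 140 mm (its y) and 18 mm high, walls and floor 3 mm, fixed to the bench. Origin in the middle of its underside. A thin spatula lies in it along the wall at +y (within 16 mm of the inner face of that wall, 6 mm high); the rest is empty.
- tip_box: The open pipette tip box: blue base 86 mm (its x) by 122 mm (its y) and 50 mm high, filled with yellow tips whose tops stand at 58 mm; it stands fixed on the bench. Origin in the middle of its underside. Its front, with the catch, is the long side at its -x; the lid's hinge is along the long side at +x.
- lid (a joint): Angle (rad) of the box's frosted lid, a cover 86 x 122 mm and 25 mm deep: 0 = fully shut on its stop, about 1.6 = upright, 2.1 = fully open, leaning back; it starts at 1.8 to 2.05. Hinge friction keeps it where it is left; less than 1 N at its front edge moves it. Shut, its top is level, 75 mm above the bench, and its front face 43 mm in front of the box's origin. Loads over 60 N crush it.
- lid_press (a point): The point to press: on the outer top face of the lid, in the middle of its length, 13 mm behind its front face and 75 mm from the hinge axis. It moves with the lid.
- lid_hinge (a point): The middle of the lid's hinge axis: 45 mm behind the box's origin (its +x) and 44 mm above the bench; the axis runs along the box's y. In the lid's own frame the outer top face lies 31 mm above this axis and the front face 88 mm in front of it.
- catch (a joint): The sprung catch nose in the middle of the box's front, in m: 0 = sprung out, at rest; pressed in up to 0.0025 by the tab on the lid's front. The tab meets it at a lid angle of about 0.115; a press down at lid_press then takes 8 to 15 N until, at about 0.1, the nose gives way: the force drops suddenly to near nothing, the lid goes on down to 0 and stays there, and the nose is back at 0.
- spare_marker: Bystander: another marker pen of the same kind, lying on the bench between the robot and the tip box. Leave it. Origin under its middle.
- tube_rack: Bystander: white test tube rack with glass tubes, 130 x 62 mm, 107 mm high over the tubes. Origin in the middle of its underside.
- flask: Bystander: conical glass flask, 84 mm across and 134 mm high. Origin in the middle of its underside.
- bottle: Bystander: reagent bottle with screw cap, 68 mm across and 150 mm high. Origin in the middle of its underside.
- micro_rack: Bystander: low rack of microtubes, 75 x 100 mm, 35 mm high. Origin in the middle of its underside.
- closed_box: Bystander: a second, shut tip box of the same kind, 86 x 122 mm, 75 mm high. Origin in the middle of its underside.
Not all that is in view belongs to the job. What is shaped like the tip_box but pink, purple or turquoise is not meant.

How it is judged:
By the outcome, as a careful person would: the job done as asked, in the order asked, and still so for the second after the job is handed in, while the arm keeps its last pose, push and grip.
It also fails if it takes over 64 s, if anything falls off the work surface, if the arm or the gripper's body presses on something with over 40 N, if the wrist force passes 120 N, or if a joint passes its speed limit or range.

## Robot

A 6-joint arm with a two-finger parallel gripper is mounted at the origin on the work surface. World frame = base frame: x ahead of the robot, y to its left, z up, the work surface at z = 0. Lengths are in m, angles in rad, forces in N, time in s.
With the tool pointing down it reaches from about 0.25 to 0.725 m from the base axis. Payload 4 kg.
Tool frame: the origin (TCP) lies on the centre line of the jaws, within the pads' length; the fingertips stand ahead of it and the grasp point (between the pads) lies 11 mm behind it (bot.tip_extent is the z of the fingertips in the tool frame, in m); z points along the fingers, y is the direction in which the jaws open and shut (so a half turn about z gives the same grasp; the last joint's range is limited). The gripper opens to 85 mm and grips with 20 to 120 N. Pads are 22 mm wide; open, the fingers measure 114 mm over their backs; the gripper's body (76 mm by 85 mm) begins 54 mm behind the grasp point. The pads swing forward as they close: fully open they stand 13 mm farther back than shut.
Start: joints at [-1.148, 0.241, 0.005, 1.335, 0, 1.571], TCP at [0.205, -0.456, 0.213] pointing down, gripper open.
Joint ranges: [-2.72, 2.72], [-1.05, 1.87], [-1.09, 1.28], [-1.99, 2.15], [-1.42, 1.44], [-3.14, 3.14]. Speed limits (rad/s): [2.79, 2.79, 3.14, 3.14, 3.14, 3.14].

## Interface

Orientations are given as a unit quaternion [x, y, z, w].
In Python, from workcell import bot gives the robot as it stands.
- The arm moves only by the shell command python3 -m jog 'ROWS'. ROWS is JSON, a list that holds one entry, the list of rows, each a list of 7 numbers: the shift along the world's x, y, z in m, then the turn, a rotation vector about the world's x, y, z in degrees, then the closure in counts, from 0 (fully open) to 255 (shut). In form: [[[tx, ty, tz, ax, ay, az, fingers], ...]]. A call has 1 to 10 rows; each row is the pose to reach, as a shift and turn from the pose commanded when the call began; what a row does not reach only later rows make up. A row lasts 1/12 s, in which the tool goes at most 41.7 mm and 7.16 degrees, less where a joint would pass 70% of its speed; a pose out of reach is approached as far as the arm can. A call with a gripper value outside its range is refused whole. The fingers move at their own pace and stop on an object; the grip force is fixed at half the most. Time passes only in rows, so rows that repeat a pose let the fingers close. It gives the time, the measured TCP pose, the force and the opening at its end, in the units of the state.
- bot.get_obs(): the state, without advancing time (a new reading comes with each control period).
- bot.camera(name): name is "side" or "top"; returns the picture (480x640x3 uint8, blue, green, red); there is no depth.
- bot.camera_model(name): a dict with "K" (3x3 intrinsics, pixels), "k1" (the pictures are not rectified: a ray, as slopes to the right and down, at radius r is drawn at 1 + k1 r^2 times it, then the intrinsics apply), "T" (4x4, takes a point from camera to world coordinates). Camera axes: x right, y down, z forward; pixel columns grow to the right and rows downward; lengths in m; the calibration is good to about 2 mm. A picture is of the moment at which its call begins. camera_model takes no time and is no camera call.
- bot.job_done(): hands the job in, once; it reports no verdict.
The state is a dict: "clock": time; "joint_pos": joint angles; "joint_vel": joint speeds; "tau": joint torques, N m; "eef_pos": TCP position; "tool_rot": TCP orientation; "ft_force": force on the tool from outside, world axes, zero at the start; "ft_torque": the same for the moment, N m; "grip_width": finger opening in m.
Only numpy, scipy, OpenCV 4.12 (cv2) and the standard library are available. Lean on these libraries where they do the work, as an engineer would, in place of code of your own. Each camera call takes 0.05 s, during which the arm holds its last target. There are 200 camera calls.

## Working session

There is one attempt and no reset: what is moved stays moved. The work goes in short steps, Python scripts to look and compute and a shell command to move; the robot and the scene stay as the last step left them, time stands still between calls to the robot, and variables do not carry over. Pictures are saved under pics/ and viewed, about 8 in all and at most 12, crops included, and the job is handed in when it is done.

```bash
mkdir -p pics; ls
python3 - <<'E'
from workcell import bot
import cv2, numpy as np
for n in("top","side"):
    im=bot.camera(n); cv2.imwrite(f"pics/{n}0.png",im)
    m=bot.camera_model(n); print(n,np.round(m["K"],1).tolist(),m["k1"],np.round(m["T"],4).tolist())
o=bot.get_obs(); print(o, bot.tip_extent)
E
```

```text
pics
top [[441.8, 0.0, 326.7], [0.0, 441.8, 237.4], [0.0, 0.0, 1.0]] -0.007159410414302584 [[-0.0242, -0.9846, 0.173, 0.3096], [-0.9993, 0.0288, 0.024, -0.0121], [-0.0287, -0.1723, -0.9846, 1.0822], [0.0, 0.0, 0.0, 1.0]]
side [[618.9, 0.0, 313.7], [0.0, 618.9, 242.3], [0.0, 0.0, 1.0]] -0.15191608081526548 [[0.8725, -0.2734, 0.4051, -0.1528], [-0.4882, -0.4505, 0.7475, -1.1898], [-0.0219, -0.8499, -0.5265, 0.8972], [0.0, 0.0, 0.0, 1.0]]
{'clock': 0.1, 'joint_pos': array([-1.14801725e+00,  2.41370945e-01,  3.88749370e-03,  1.33519769e+00,
        3.99557567e-06,  1.57081255e+00]), 'joint_vel': array([ 0.00059456, -0.00177821,  0.00241631, -0.00132104,  0.00086913,
       -0.00056256]), 'tau': array([-3.78098403e-04, -3.73138404e+01,  2.53009719e+01,  1.08813579e-02,
       -6.78998276e-06,  9.79780481e-06]), 'eef_pos': array([ 0.20490878, -0.45544079,  0.21179627]), 'tool_rot': array([ 9.77741576e-01,  2.09810684e-01, -1.95788586e-04, -9.21845981e-04]), 'ft_force': array([ 0.04534587,  0.59113676, -0.63449905]), 'ft_torque': array([-0.07730916, -0.04196117,  0.04019899]), 'grip_width': 0.08505127365259287} 0.008
```

View pics/top0.png

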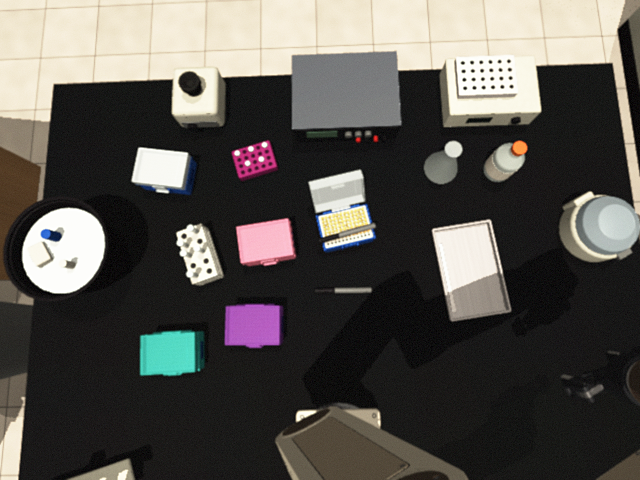

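View pics/side0.png

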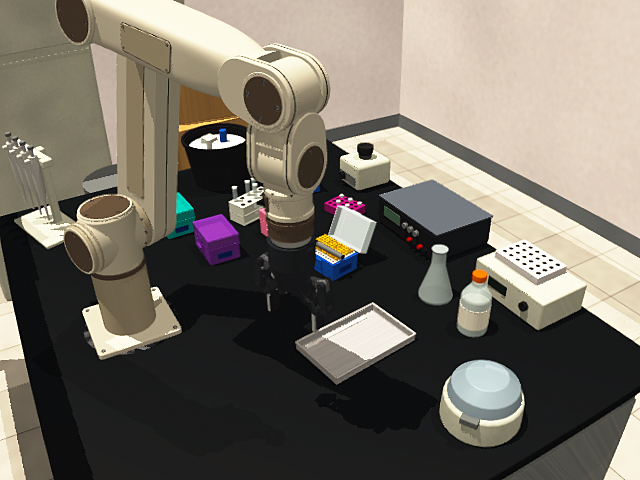

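The top view shows the open box at about (345,225), with a grey marker across its front half near (345,232). The tray is at (472,270). Things that could be mistaken for the target:
- **Marker:** the spare marker lies on the bench at (343,290), so I leave it.
- **Tip box:** the pink (266,242), purple (253,325) and turquoise (170,352) boxes, and the closed blue/white box (163,170), are not it.

I choose the marker on the yellow tips of the blue box and will check that in a crop.

```bash
cat > h.py <<'E'
from workcell import bot
import cv2, numpy as np
def ray(n,px):
    m=bot.camera_model(n); K=np.array(m["K"]); T=np.array(m["T"])
    u=cv2.undistortPoints(np.array([[px]],float),K,np.array([m["k1"],0,0,0,0]))[0,0]
    # distortion acts on slopes: d = u(1+k1 r^2)
    return T[:3,3], T[:3,:3]@np.array([u[0],u[1],1])
def onz(n,px,z):
    o,d=ray(n,px); return o+d*(z-o[2])/d[2]
def proj(n,P):
    m=bot.camera_model(n); T=np.array(m["T"])
    p=T[:3,:3].T@(np.array(P,float)-T[:3,3])
    return cv2.projectPoints(p[None,None],np.zeros(3),np.zeros(3),np.array(m["K"]),np.array([m["k1"],0,0,0]))[0].ravel()
def crop(n,im,x0,y0,w,h,s,name):
    cv2.imwrite(f"pics/{name}.png",cv2.resize(im[y0:y0+h,x0:x0+w],None,fx=s,fy=s,interpolation=cv2.INTER_CUBIC))
E
python3 - <<'E'
from h import *
im=cv2.imread("pics/top0.png"); crop("top",im,295,160,100,95,6,"c1")
hsv=cv2.cvtColor(im,cv2.COLOR_BGR2HSV)
def blobs(mask,x0,y0,x1,y1,z,nm):
    mm=np.zeros_like(mask); mm[y0:y1,x0:x1]=mask[y0:y1,x0:x1]
    mm=cv2.morphologyEx(mm,cv2.MORPH_CLOSE,np.ones((3,3)))
    c=max(cv2.findContours(mm,0,1)[0],key=cv2.contourArea); r=cv2.boxPoints(cv2.minAreaRect(c))
    W=np.array([onz("top",p,z) for p in r]); print(nm,np.round(r,1).tolist(),np.round(W[:,:2],4).tolist(),np.round(W.mean(0),4))
blobs(cv2.inRange(hsv,(0,0,70),(180,90,255)),415,200,525,330,.018,"tray")
blobs(cv2.inRange(hsv,(15,80,80),(35,255,255)),300,160,395,260,.058,"tips")
blobs(cv2.inRange(hsv,(100,120,50),(130,255,255)),300,160,395,260,.05,"blue")
blobs(cv2.inRange(hsv,(0,0,60),(180,90,255)),305,278,380,300,.007,"spare")
E
```

```text
tray [[430.20001220703125, 228.39999389648438], [491.20001220703125, 215.60000610351562], [511.29998779296875, 311.29998779296875], [450.29998779296875, 324.1000061035156]] [[0.5114, -0.2391], [0.5389, -0.3893], [0.3075, -0.4161], [0.2814, -0.2714]] [ 0.4098 -0.329   0.018 ]
tips [[320.20001220703125, 217.5], [362.3999938964844, 206.0], [367.6000061035156, 224.89999389648438], [325.3999938964844, 236.39999389648438]] [[0.538, 0.0272], [0.563, -0.0739], [0.5167, -0.0843], [0.492, 0.016]] [ 0.5274 -0.0288  0.058 ]
blue [[320.79998779296875, 242.60000610351562], [373.6000061035156, 228.60000610351562], [376.6000061035156, 240.10000610351562], [323.8999938964844, 254.10000610351562]] [[0.479, 0.0274], [0.509, -0.0986], [0.4812, -0.1046], [0.4513, 0.0208]] [ 0.4801 -0.0388  0.05  ]
spare [[334.0, 287.0], [371.0, 287.0], [371.0, 292.0], [334.0, 292.0]] [[0.3761, -0.0005], [0.3737, -0.0899], [0.3617, -0.0894], [0.364, -0.0002]] [ 0.3689 -0.045   0.007 ]
```

View pics/c1.png

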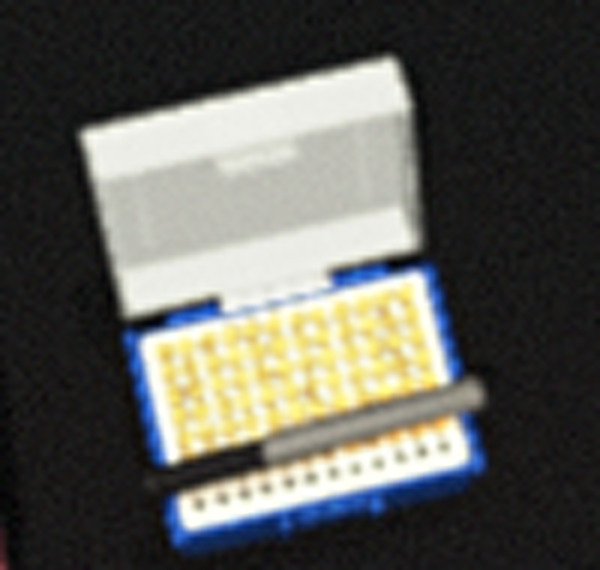

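The crop confirms the blue box. Its front, with the catch, faces the robot and its frosted lid is open. The grey barrel with black cap runs from about (320,241) to (376,225) in full-image pixels, across the tips.

Run:
```python
from h import *
im=cv2.imread("pics/top0.png"); crop("top",im,425,210,95,120,5,"c2")
f=lambda p,z:onz("top",(295+p[0]/6,160+p[1]/6),z)
a,b=f((152,484),.065),f((483,393),.065); c=(a+b)/2;d=b-a
print("marker",a.round(4),b.round(4),c.round(4),np.linalg.norm(d),np.degrees(np.arctan2(d[1],d[0])))
C=[f(p,.05) for p in((130,330),(433,265),(483,468),(172,530))]
for p in C: print(p.round(4))
print("box ctr",np.mean(C,0).round(4),[np.linalg.norm(C[i]-C[i-1]).round(4) for i in range(4)])
for i,j in((1,0),(2,3)):
    e=C[j]-C[i]; print(np.degrees(np.arctan2(-e[0],e[1])))
# lid front edge corners (outer top, front): crop (80,130),(398,57)
print(proj("top",[.205,-.456,.213]))
```

```text
marker [0.4811 0.0279 0.065 ] [ 0.5133 -0.1022  0.065 ] [ 0.4972 -0.0372  0.065 ] 0.13398786806102408 -76.07077560087336
[0.5462 0.0359 0.05  ]
[ 0.5691 -0.0858  0.05  ]
[ 0.4862 -0.1022  0.05  ]
[0.465 0.021 0.05 ]
box ctr [ 0.5166 -0.0328  0.05  ] [np.float64(0.0825), np.float64(0.1239), np.float64(0.0845), np.float64(0.125)]
10.646497771760854
9.763363891564982
[577.59772864 365.22528086]
```

View pics/c2.png

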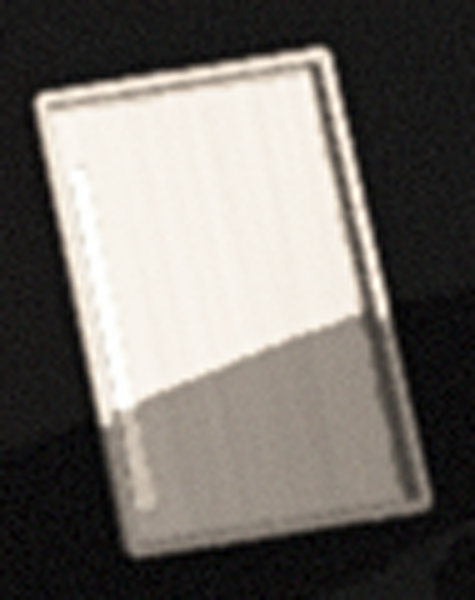

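```bash
python3 -m jog '[[[0.03,0.04,0,0,0,7,150],[0.06,0.08,0,0,0,14,150],[0.09,0.12,0,0,0,21,150],[0.11,0.16,0,0,0,28,150],[0.14,0.2,0,0,0,35,150],[0.17,0.24,0,0,0,42,150],[0.2,0.28,0,0,0,49,150],[0.22,0.32,0,0,0,56,150],[0.25,0.36,0,0,0,63,150],[0.27,0.39,-0.02,0,0,70,150]]]'
python3 - <<'E'
from h import *
from scipy.spatial.transform import Rotation as R
o=bot.get_obs(); print(o["eef_pos"],R.from_quat(o["tool_rot"]).as_matrix()[:,1],o["grip_width"])
f=lambda p:onz("top",(425+p[0]/5,210+p[1]/5),.018)
C=[f(p) for p in((37,95),(328,50),(432,508),(130,553))]
print(np.round(C,4).tolist(),np.mean(C,0)); e=C[0]-C[3]; print(np.degrees(np.arctan2(e[1],e[0]))); e=C[1]-C[2]; print(np.degrees(np.arctan2(e[1],e[0])))
E
```

```text
clock: 0.93
eef_pos: [0.4437, -0.1129, 0.2055]
tool_rot: [0.678, 0.735, 0.001, 0.001]
ft_force: [0.2, 0.7, 0.2]
grip_width: 0.0354
[ 0.44374017 -0.11288947  0.20547429] [0.99680265 0.07986415 0.00248982] 0.03542720679995707
[[0.5099, -0.2443, 0.018], [0.528, -0.3869, 0.018], [0.3068, -0.4162, 0.018], [0.2895, -0.2735, 0.018]] [ 0.4085405  -0.33024747  0.018     ]
7.555545977135965
7.541396338059346
```

```bash
python3 -m jog '[[[0.022,0.029,-0.03,0,0,7,150],[0.022,0.029,-0.06,0,0,9.5,150],[0.022,0.029,-0.08,0,0,9.5,150],[0.022,0.029,-0.08,0,0,9.5,150],[0.022,0.029,-0.08,0,0,9.5,150],[0.022,0.029,-0.08,0,0,9.5,150]]]'
python3 - <<'E'
from h import *
im=bot.camera("side"); crop("side",im,230,150,200,150,4,"s1")
o=bot.get_obs()
m=[proj("side",p) for p in([.4811,.0279,.065],[.5133,-.1022,.065],[.4972,-.0372,.065],o["eef_pos"])]
print(((np.array(m)-[230,150])*4).round())
E
```

```text
clock: 1.43
eef_pos: [0.4648, -0.0861, 0.1255]
tool_rot: [0.618, 0.786, 0.0, 0.001]
ft_force: [0.0, 0.2, 0.2]
grip_width: 0.0355
[[299. 347.]
 [446. 427.]
 [371. 386.]
 [364. 352.]]
```

View pics/s1.png

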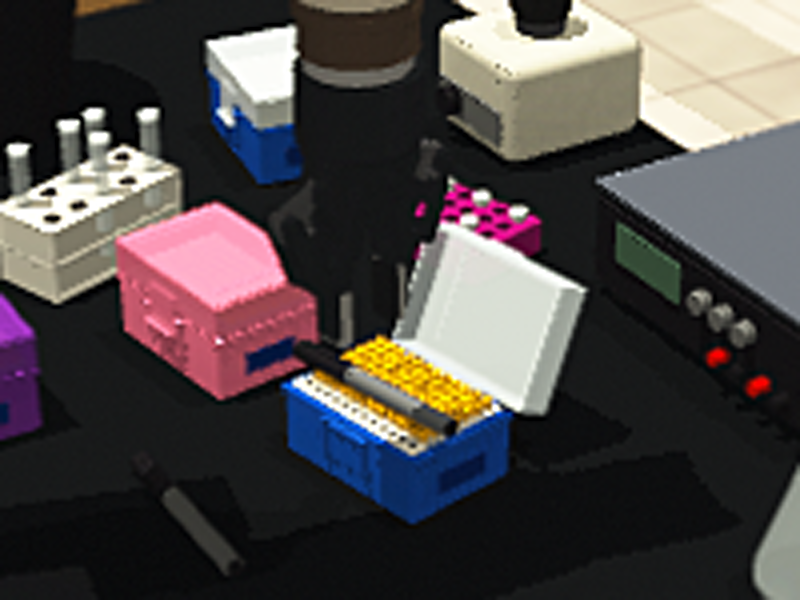

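The side view shows the marker's ends at crop (297,345) and (452,426), within about 2 mm of where my top-view estimate projects. The TCP is short of the marker's middle by about (32, 49) mm, so I correct that and then go down.

```bash
python3 -m jog '[[[0.015,0.024,0,0,0,0,150],[0.032,0.049,0,0,0,0,150],[0.032,0.049,0,0,0,0,150],[0.032,0.049,-0.02,0,0,0,150],[0.032,0.049,-0.03,0,0,0,150],[0.032,0.049,-0.03,0,0,0,150],[0.032,0.049,-0.03,0,0,0,150],[0.032,0.049,-0.03,0,0,0,150]]]'
```

```text
clock: 2.15
eef_pos: [0.4966, -0.0373, 0.0953]
tool_rot: [0.618, 0.786, 0.0, 0.0]
ft_force: [0.4, 1.1, 0.5]
grip_width: 0.0352
```

```bash
python3 -m jog '[[[0,0,-0.015,0,0,0,150],[0,0,-0.026,0,0,0,150],[0,0,-0.026,0,0,0,150],[0,0,-0.026,0,0,0,150],[0,0,-0.026,0,0,0,255],[0,0,-0.026,0,0,0,255],[0,0,-0.026,0,0,0,255],[0,0,-0.026,0,0,0,255],[0,0,-0.026,0,0,0,255],[0,0,-0.026,0,0,0,255]]]'
```

```text
clock: 2.98
eef_pos: [0.4963, -0.0367, 0.0686]
tool_rot: [0.618, 0.787, 0.0, 0.0]
ft_force: [0.3, 0.9, -0.2]
grip_width: 0.0
```

Run:
```python
from h import *
im=bot.camera("side"); crop("side",im,280,200,110,90,7,"s2")
o=bot.get_obs(); print(((proj("side",o["eef_pos"])-[280,200])*7).round(), bot.tip_extent,o["eef_pos"],o["grip_width"])
```

```text
[296. 317.] 0.008 [ 0.49630543 -0.03665615  0.06852002] -0.00037409471868941245
```

View pics/s2.png

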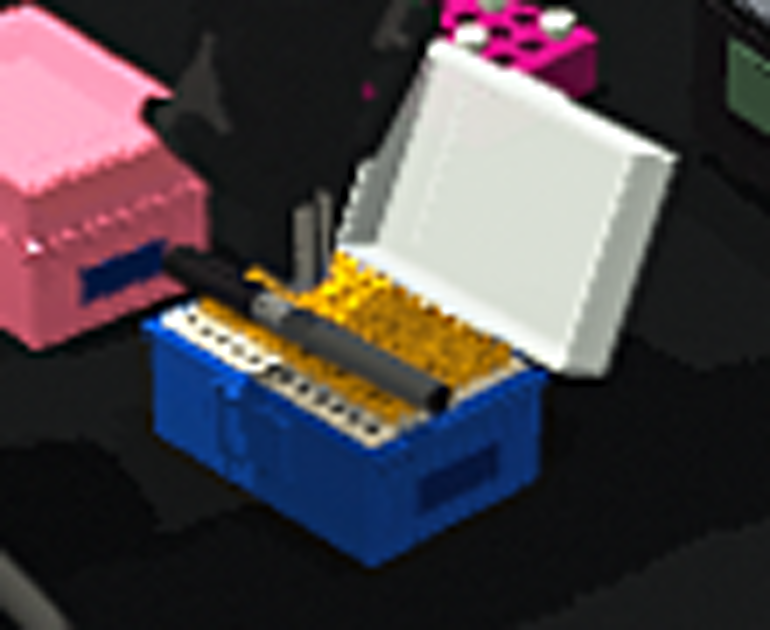

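Run:
```python
from h import *
im=bot.camera("side"); g=(255*(im/255.)**0.45).astype(np.uint8); crop("side",g,295,190,60,70,8,"s3")
o=bot.get_obs(); p=o["eef_pos"]
for dz in(.04,.02,0,-.008): print(dz,((proj("side",p+[0,0,dz])-[295,190])*8).round())
print(onz("side",(325,241.3),.06))
for a in([.4811,.0279,.065],[.5133,-.1022,.065]): print(((proj("side",a)-[295,190])*8).round())
```

```text
0.04 [216. 333.]
0.02 [217. 388.]
0 [218. 442.]
-0.008 [218. 464.]
[ 0.51864005 -0.01184547  0.06      ]
[ 78. 374.]
[372. 533.]
```

View pics/s3.png

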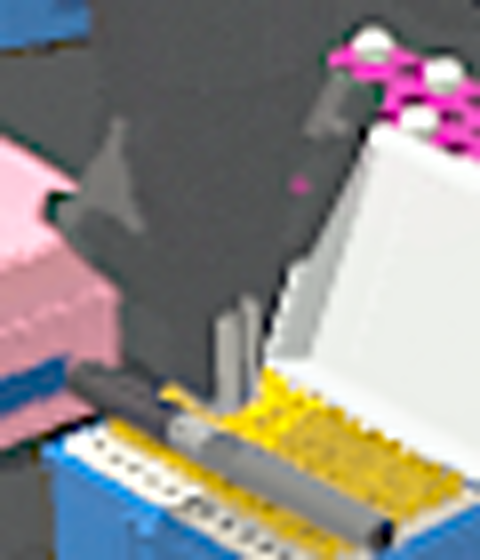

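Run:
```python
from h import *
im=cv2.imread("pics/side0.png"); g=(255*(im/255.)**0.45).astype(np.uint8)
x=np.array([.20490878,-.45544079,.21179627]); y=np.array([np.cos(np.radians(-65.8)),np.sin(np.radians(-65.8)),0])
for dz in(.03,.013,0,-.008):
    q=[proj("side",x+s*.0425*y+[0,0,dz]) for s in(-1,1)]; print(dz,np.round(q,1).tolist(),((np.array(q)-[240,230])*6).round().tolist())
crop("side",g,240,230,110,110,6,"s4")
```

```text
0.03 [[275.2, 309.7], [315.0, 328.0]] [[211.0, 478.0], [450.0, 588.0]]
0.013 [[275.7, 317.4], [315.2, 335.9]] [[214.0, 525.0], [451.0, 635.0]]
0 [[276.2, 323.3], [315.3, 341.8]] [[217.0, 560.0], [452.0, 671.0]]
-0.008 [[276.4, 326.8], [315.4, 345.4]] [[218.0, 581.0], [453.0, 692.0]]
```

View pics/s4.png

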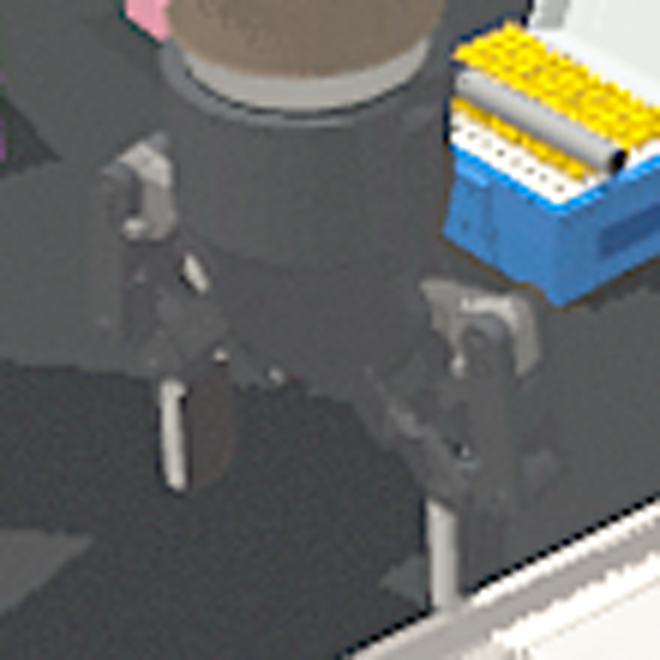

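The fingers closed above the marker. In both side pictures the pad tips, at (235,410) in the last close-up, sit about 20 mm higher than the stated tip extent predicts, while sideways they agree. I open again and go lower in steps, watching the force.

```bash
python3 -m jog '[[[0,0,0,0,0,0,150],[0,0,0,0,0,0,150],[0,0,0,0,0,0,150],[0,0,-0.004,0,0,0,150],[0,0,-0.008,0,0,0,150],[0,0,-0.01,0,0,0,150],[0,0,-0.01,0,0,0,150],[0,0,-0.01,0,0,0,150]]]'; python3 -m jog '[[[0,0,-0.003,0,0,0,150],[0,0,-0.005,0,0,0,150],[0,0,-0.005,0,0,0,150],[0,0,-0.005,0,0,0,150]]]'
```

```text
clock: 3.75
eef_pos: [0.4959, -0.0367, 0.058]
tool_rot: [0.618, 0.787, -0.0, -0.0]
ft_force: [-0.2, 0.1, 0.1]
grip_width: 0.035
clock: 4.08
eef_pos: [0.4961, -0.0367, 0.0532]
tool_rot: [0.618, 0.787, -0.0, -0.0]
ft_force: [0.8, -0.5, 0.6]
grip_width: 0.035
```

```bash
python3 -m jog '[[[0,0,0,0,0,0,190],[0,0,0,0,0,0,190],[0,0,0,0,0,0,255],[0,0,0,0,0,0,255],[0,0,0,0,0,0,255],[0,0,0,0,0,0,255]]]'
```

```text
clock: 4.58
eef_pos: [0.4967, -0.0367, 0.0541]
tool_rot: [0.618, 0.787, 0.0, 0.001]
ft_force: [-0.9, 0.8, 6.4]
grip_width: 0.0003
```

Run:
```python
from h import *
im=bot.camera("side"); g=(255*(im/255.)**0.45).astype(np.uint8); crop("side",g,295,200,60,65,9,"s5")
t=bot.camera("top"); cv2.imwrite("pics/t5.png",t)
o=bot.get_obs(); p=o["eef_pos"]; print(p,o["ft_force"])
for dz in(.02,0,-.008): print(dz,((proj("side",p+[0,0,dz])-[295,200])*9).round())
```

```text
[ 0.49665779 -0.03676118  0.05408793] [-0.89871957 -0.07924212  5.98395653]
0.02 [246. 390.]
0 [247. 451.]
-0.008 [248. 474.]
```

View pics/s5.png

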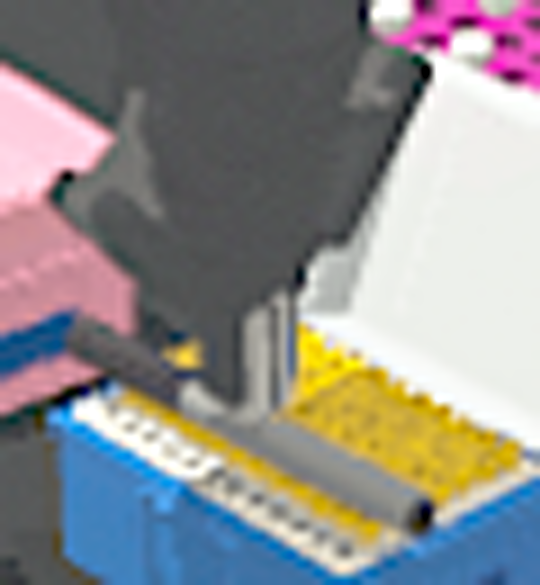

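The shut fingertips now rest on top of the marker near crop (245,410), at 72 mm with the TCP reading 54 mm. So the tips are really about 18 mm above the reading. I go up, open, come down to a TCP reading of about 42 mm, and close.

```bash
python3 -m jog '[[[0,0,0.012,0,0,0,255],[0,0,0.012,0,0,0,150],[0,0,0.012,0,0,0,150],[0,0,0.012,0,0,0,150],[0,0,0,0,0,0,150],[0,0,-0.006,0,0,0,150],[0,0,-0.01,0,0,0,150],[0,0,-0.01,0,0,0,150],[0,0,-0.01,0,0,0,150]]]'; python3 -m jog '[[[0,0,0,0,0,0,190],[0,0,0,0,0,0,190],[0,0,0,0,0,0,255],[0,0,0,0,0,0,255],[0,0,0,0,0,0,255],[0,0,0,0,0,0,255]]]'
```

```text
clock: 5.43
eef_pos: [0.4958, -0.0367, 0.0429]
tool_rot: [0.618, 0.787, -0.0, -0.001]
ft_force: [1.2, -0.8, -1.4]
grip_width: 0.035
clock: 5.93
eef_pos: [0.4967, -0.0367, 0.044]
tool_rot: [0.618, 0.787, 0.0, 0.0]
ft_force: [-1.0, -0.7, 5.3]
grip_width: 0.0121
```

```bash
python3 -m jog '[[[0,0,0,0,0,0,170],[0,0,0,0,0,0,170],[0,0,0,0,0,0,170],[0,0,-0.004,0,0,0,170],[0,0,-0.006,0,0,0,170],[0,0,-0.006,0,0,0,170],[0,0,-0.006,0,0,0,170]]]'; python3 -m jog '[[[0,0,0,0,0,0,190],[0,0,0,0,0,0,200],[0,0,0,0,0,0,255],[0,0,0,0,0,0,255],[0,0,0,0,0,0,255],[0,0,0,0,0,0,255]]]'
```

```text
clock: 6.52
eef_pos: [0.4967, -0.0367, 0.0389]
tool_rot: [0.618, 0.787, 0.0, 0.001]
ft_force: [-3.3, 0.9, 12.8]
grip_width: 0.0285
clock: 7.02
eef_pos: [0.4978, -0.037, 0.0398]
tool_rot: [0.618, 0.786, 0.001, 0.002]
ft_force: [-2.7, 0.6, 17.0]
grip_width: 0.0122
```

```bash
python3 -m jog '[[[0,0,0.01,0,0,0,255],[0,0,0.03,0,0,0,255],[0,0,0.06,0,0,0,255],[0,0,0.1,0,0,0,255],[0,0,0.1,0,0,0,255],[0,0,0.1,0,0,0,255]]]'
python3 - <<'E'
from h import *
im=bot.camera("side"); g=(255*(im/255.)**0.45).astype(np.uint8); crop("side",g,280,170,90,90,7,"s6")
E
```

```text
clock: 7.52
eef_pos: [0.4983, -0.0368, 0.1398]
tool_rot: [0.618, 0.787, 0.002, 0.002]
ft_force: [1.0, -0.3, -1.1]
grip_width: 0.012
```

View pics/s6.png

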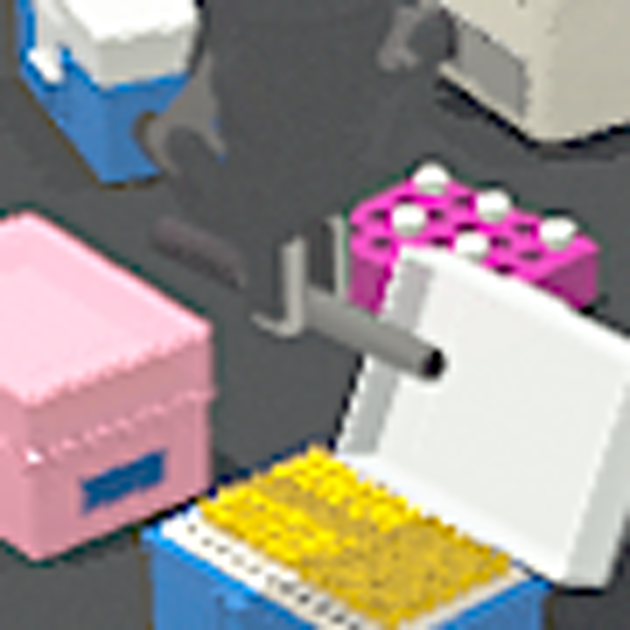

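The marker is held level in the jaws and clear of the box, with its barrel end at crop (435,362). The lid is untouched. Next I carry it to the tray, whose middle is at (0.409, −0.330) with yaw 7.5°, and aim 11 mm to the side away from the spatula.

```bash
python3 -m jog '[[[-0.006,-0.02,0,0,0,-6,255],[-0.012,-0.04,0,0,0,-13,255],[-0.02,-0.065,0,0,0,-20,255],[-0.027,-0.09,0,0,0,-27,255],[-0.034,-0.115,0,0,0,-34,255],[-0.04,-0.14,0,0,0,-41,255],[-0.047,-0.165,0,0,0,-48,255],[-0.054,-0.19,0,0,0,-55,255],[-0.054,-0.19,0,0,0,-55,255],[-0.054,-0.19,0,0,0,-55,255]]]'; python3 -m jog '[[[-0.006,-0.02,0,0,0,-6,255],[-0.012,-0.04,0,0,0,-13,255],[-0.018,-0.06,0,0,0,-20,255],[-0.024,-0.08,0,0,0,-27,255],[-0.03,-0.1,0,0,0,-34,255],[-0.034,-0.114,0,0,0,-41,255],[-0.034,-0.114,0,0,0,-41,255],[-0.034,-0.114,0,0,0,-41,255],[-0.034,-0.114,0,0,0,-41,255]]]'
```

```text
clock: 8.4
eef_pos: [0.4405, -0.2271, 0.1353]
tool_rot: [0.911, 0.412, -0.001, -0.002]
ft_force: [0.4, -0.4, -0.6]
grip_width: 0.0119
clock: 9.15
eef_pos: [0.4082, -0.3391, 0.1365]
tool_rot: [0.998, 0.069, -0.001, -0.001]
ft_force: [0.1, 0.3, -0.9]
grip_width: 0.0123
```

```bash
python3 -m jog '[[[0,0,-0.03,0,0,0,255],[0,0,-0.06,0,0,0,255],[0,0,-0.09,0,0,0,255],[0,0,-0.12,0,0,0,255],[0,0,-0.13,0,0,0,255],[0,0,-0.136,0,0,0,255],[0,0,-0.136,0,0,0,255],[0,0,-0.136,0,0,0,255]]]'; python3 -m jog '[[[0,0,-0.003,0,0,0,255],[0,0,-0.006,0,0,0,255],[0,0,-0.009,0,0,0,255],[0,0,-0.01,0,0,0,255],[0,0,-0.01,0,0,0,255]]]'
```

```text
clock: 9.82
eef_pos: [0.4093, -0.341, 0.0026]
tool_rot: [0.998, 0.068, 0.001, 0.001]
ft_force: [-0.7, -1.0, 0.3]
grip_width: 0.0119
clock: 10.23
eef_pos: [0.4081, -0.3406, -0.0087]
tool_rot: [0.998, 0.067, -0.0, -0.0]
ft_force: [-0.3, 0.2, -0.4]
grip_width: 0.0115
```

```bash
python3 -m jog '[[[0,0,-0.002,0,0,0,255],[0,0,-0.004,0,0,0,255],[0,0,-0.004,0,0,0,255],[0,0,-0.004,0,0,0,255]]]'
```

```text
clock: 10.57
eef_pos: [0.4081, -0.3406, -0.0128]
tool_rot: [0.998, 0.067, -0.0, -0.0]
ft_force: [-0.1, 0.4, -0.5]
grip_width: 0.012
```

```bash
python3 -m jog '[[[0,0,-0.002,0,0,0,255],[0,0,-0.002,0,0,0,255],[0,0,-0.002,0,0,0,255]]]'; python3 -m jog '[[[0,0,0,0,0,0,210],[0,0,0,0,0,0,190],[0,0,0,0,0,0,170],[0,0,0,0,0,0,170],[0,0,0.005,0,0,0,170],[0,0,0.03,0,0,0,150],[0,0,0.07,0,0,0,150],[0,0,0.11,0,0,0,150],[0,0,0.15,0,0,0,255],[0,0,0.18,0,0,0,255]]]'
```

```text
clock: 10.82
eef_pos: [0.4081, -0.3406, -0.0147]
tool_rot: [0.998, 0.067, -0.0, -0.0]
ft_force: [-0.2, 0.5, -0.3]
grip_width: 0.0123
clock: 11.65
eef_pos: [0.4089, -0.3412, 0.1695]
tool_rot: [0.998, 0.067, 0.001, 0.001]
ft_force: [0.4, -0.9, 0.2]
grip_width: 0.012
```

Run:
```python
from h import *
from scipy.optimize import brentq
f=lambda p,z:onz("top",(295+p[0]/6,160+p[1]/6),z)
A,B=f((80,130),.117),f((398,57),.117); e=A-B
print("lid edge",A,B,np.linalg.norm(e),np.degrees(np.arctan2(-e[0],e[1])))
y=np.radians(10.7); X=np.array([np.cos(y),np.sin(y),0]); C=np.array([.517,-.033,0]); Z=np.array([0,0,1])
def P(t,r,h): return C+X*(.045-r*np.cos(t)+h*np.sin(t))+Z*(.044+r*np.sin(t)+h*np.cos(t))
for t in np.arange(1.75,2.11,.05): print(round(t,2),proj("top",P(t,.088,.031)).round(1),proj("side",P(t,.088,.031)).round(1))
print((295+239/6,160+93.5/6), "side obs s2 mid:",((440+675)/2/7+280,(40+155)/2/7+200))
print("instrument",onz("top",(345,139),0),onz("top",(345,128),.09))
o=bot.get_obs(); print(o["eef_pos"],o["grip_width"])
```

```text
lid edge [0.60897324 0.05014675 0.117     ] [ 0.63373004 -0.07107599  0.117     ] 0.12372490197125163 11.542544921541403
1.75 [337.5 180.7] [355.1 211.2]
1.8 [337.1 179.3] [356.2 211.5]
1.85 [336.8 178.1] [357.3 211.9]
1.9 [336.4 176.9] [358.3 212.4]
1.95 [336.1 175.8] [359.3 213. ]
2.0 [335.8 174.9] [360.2 213.6]
2.05 [335.5 174. ] [361.1 214.3]
2.1 [335.2 173.2] [361.9 215.1]
(334.8333333333333, 175.58333333333334) side obs s2 mid: (359.6428571428571, 213.92857142857142)
instrument [ 0.7567148  -0.03920366  0.        ] [ 0.74722545 -0.03781977  0.09      ]
[ 0.40892432 -0.34124995  0.16952264] 0.011975694230312174
```

```bash
python3 -m jog '[[[0,0,0.05,0,0,0,255],[0,0,0.05,0,0,0,255],[0,0,0.05,0,0,0,255],[0,0,0.05,0,0,0,255],[0,0,0.05,0,0,0,255]]]'
python3 - <<'E'
from h import *
o=bot.get_obs(); print(o["joint_pos"].round(3),o["grip_width"])
im=bot.camera("side"); cv2.imwrite("pics/s7.png",im)
m=cv2.cvtColor(im,cv2.COLOR_BGR2HSV)
# barrel/marker in tray check
for s in(-.069,0,.069): print(proj("side",[.4081+s*.991,-.3406+s*.134,.012]).round(1), im[tuple(proj("side",[.4081+s*.97*.991,-.3406+s*.97*.134,.016]).round().astype(int)[::-1])])
crop("side",im,280,280,150,110,5,"s7c")
E
```

```text
clock: 12.07
eef_pos: [0.4074, -0.34, 0.2137]
tool_rot: [0.998, 0.067, -0.001, -0.001]
ft_force: [-0.3, -0.0, -0.9]
grip_width: 0.0002
[-0.695  0.304  0.093  1.363  0.     2.311] 0.000184700262313161
[332.3 356.2] [167 183 192]
[357.4 342.7] [134 146 151]
[381.2 329.8] [58 62 67]
```

View pics/s7c.png

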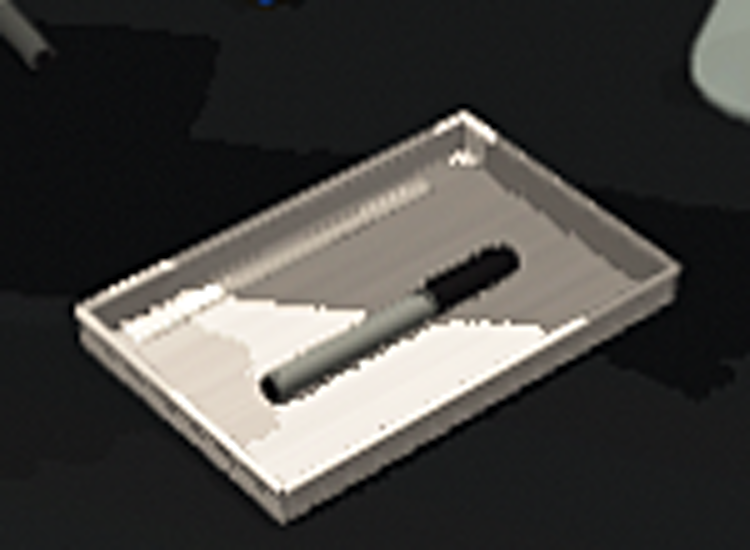

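The marker lies flat in the tray, from crop (270,390) to (515,258), clear of the spatula. The lid angle comes out at about 1.96. Next I swing the shut fingers round behind the lid.

```bash
python3 -m jog '[[[0.017,0.024,0,0,0,6,255],[0.034,0.047,0,0,0,13,255],[0.05,0.07,0,0,0,20,255],[0.068,0.094,0,0,0,27,255],[0.086,0.118,0,0,0,34,255],[0.1,0.142,0,0,0,41,255],[0.12,0.166,0,0,0,48,255],[0.138,0.19,0,0,0,55,255],[0.138,0.19,0,0,0,55,255],[0.138,0.19,0,0,0,55,255]]]'; python3 -m jog '[[[0.017,0.024,0,0,0,6,255],[0.034,0.047,0,0,0,13,255],[0.05,0.07,0,0,0,20,255],[0.068,0.094,0,0,0,27,255],[0.086,0.118,0,0,0,34,255],[0.104,0.142,0,0,0,38,255],[0.104,0.142,0,0,0,38,255],[0.104,0.142,0,0,0,38,255],[0.104,0.142,0,0,0,38,255]]]'
```

```text
clock: 12.95
eef_pos: [0.5458, -0.149, 0.213]
tool_rot: [0.853, 0.521, -0.002, -0.002]
ft_force: [-0.3, 0.2, -0.9]
grip_width: 0.0
clock: 13.7
eef_pos: [0.6492, -0.01, 0.2142]
tool_rot: [0.639, 0.769, -0.001, -0.001]
ft_force: [0.3, -0.1, -1.2]
grip_width: -0.0001
```

```bash
python3 -m jog '[[[0,0.002,-0.03,0,0,0,255],[0,0.002,-0.06,0,0,0,255],[0,0.002,-0.09,0,0,0,255],[0,0.002,-0.11,0,0,0,255],[0,0.002,-0.13,0,0,0,255],[0,0.002,-0.14,0,0,0,255],[0,0.002,-0.14,0,0,0,255]]]'; python3 -m jog '[[[-0.005,-0.001,0,0,0,0,255],[-0.01,-0.002,0,0,0,0,255],[-0.015,-0.003,0,0,0,0,255],[-0.02,-0.004,0,0,0,0,255],[-0.025,-0.005,0,0,0,0,255],[-0.03,-0.006,0,0,0,0,255],[-0.03,-0.006,0,0,0,0,255]]]'
```

```text
clock: 14.28
eef_pos: [0.6473, -0.0084, 0.0725]
tool_rot: [0.639, 0.769, -0.002, -0.002]
ft_force: [0.4, -0.3, -1.4]
grip_width: 0.0
clock: 14.87
eef_pos: [0.6185, -0.0129, 0.0756]
tool_rot: [0.638, 0.77, -0.001, -0.001]
ft_force: [-0.5, 0.1, 0.5]
grip_width: 0.0001
```

```bash
python3 -m jog '[[[-0.01,-0.002,0.002,0,0,0,255],[-0.02,-0.004,0.005,0,0,0,255],[-0.031,-0.006,0.016,0,0,0,255],[-0.042,-0.008,0.026,0,0,0,255],[-0.053,-0.01,0.026,0,0,0,255],[-0.064,-0.012,0.025,0,0,0,255],[-0.075,-0.014,0.021,0,0,0,255],[-0.085,-0.016,0.016,0,0,0,255],[-0.085,-0.016,0.016,0,0,0,255],[-0.085,-0.016,0.016,0,0,0,255]]]'
python3 - <<'E'
from h import *
im=bot.camera("side"); g=(255*(im/255.)**0.6).astype(np.uint8); crop("side",g,290,180,90,95,6,"s8")
E
```

```text
clock: 15.7
eef_pos: [0.534, -0.0287, 0.0908]
tool_rot: [0.638, 0.77, -0.001, -0.001]
ft_force: [-0.7, 1.4, -1.0]
grip_width: -0.0002
```

View pics/s8.png

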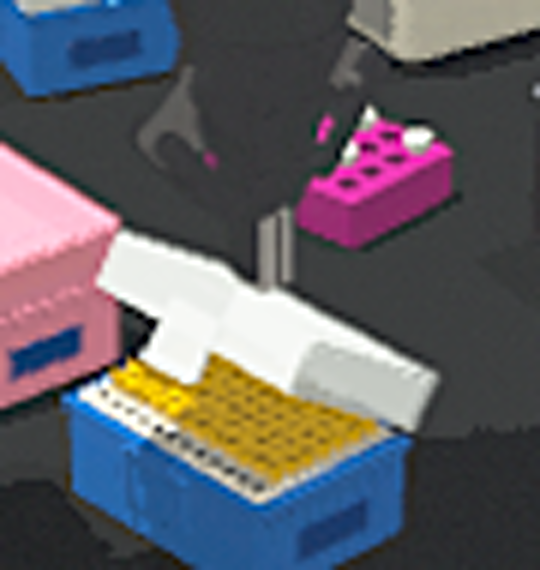

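The lid has come down to about 0.7 rad, with the shut fingers resting on its outer face near crop (275,285), as planned. That was the last picture I can view, so from here I work from forces and pixel numbers.

```bash
python3 -m jog '[[[-0.006,-0.001,-0.004,0,0,0,255],[-0.012,-0.002,-0.009,0,0,0,255],[-0.022,-0.004,-0.014,0,0,0,255],[-0.032,-0.006,-0.018,0,0,0,255],[-0.041,-0.008,-0.021,0,0,0,255],[-0.045,-0.009,-0.021,0,0,0,255],[-0.045,-0.009,-0.021,0,0,0,255],[-0.045,-0.009,-0.021,0,0,0,255]]]'; python3 -m jog '[[[0,0,-0.001,0,0,0,255],[0,0,-0.002,0,0,0,255],[0,0,-0.002,0,0,0,255],[0,0,-0.002,0,0,0,255]]]'
```

```text
clock: 16.42
eef_pos: [0.4904, -0.0377, 0.0705]
tool_rot: [0.638, 0.77, 0.0, 0.0]
ft_force: [0.4, -0.3, 0.1]
grip_width: 0.0002
clock: 16.75
eef_pos: [0.4906, -0.0376, 0.0684]
tool_rot: [0.638, 0.77, 0.0, 0.0]
ft_force: [-0.0, 0.7, 0.8]
grip_width: 0.0001
```

```bash
for i in 1 2 3; do python3 -m jog '[[[0,0,-0.001,0,0,0,255],[0,0,-0.001,0,0,0,255],[0,0,-0.001,0,0,0,255]]]' | egrep 'eef|force'; done
```

```text
eef_pos: [0.4902, -0.0377, 0.0673]
ft_force: [0.1, 0.3, 0.2]
eef_pos: [0.4902, -0.0377, 0.0663]
ft_force: [0.4, 0.2, 0.4]
eef_pos: [0.4903, -0.0377, 0.0656]
ft_force: [-0.9, -0.5, 2.6]
```

```bash
for i in 1 2 3; do python3 -m jog '[[[0,0,-0.0005,0,0,0,255],[0,0,-0.001,0,0,0,255],[0,0,-0.001,0,0,0,255],[0,0,-0.001,0,0,0,255]]]' | egrep 'eef|force'; done
```

```text
eef_pos: [0.4902, -0.0378, 0.0653]
ft_force: [-2.6, -0.4, 7.4]
eef_pos: [0.4898, -0.0378, 0.0644]
ft_force: [-3.6, -0.5, 10.4]
eef_pos: [0.4892, -0.038, 0.0631]
ft_force: [-3.9, -0.6, 8.4]
```

```bash
for i in 1 2 3; do python3 -m jog '[[[0,0,-0.0005,0,0,0,255],[0,0,-0.001,0,0,0,255],[0,0,-0.001,0,0,0,255],[0,0,-0.001,0,0,0,255]]]' | egrep 'eef|force'; done
```

```text
eef_pos: [0.4897, -0.0378, 0.0614]
ft_force: [-1.8, -0.8, 3.3]
eef_pos: [0.4906, -0.0375, 0.0601]
ft_force: [-0.2, 0.5, 0.9]
eef_pos: [0.4903, -0.0377, 0.0593]
ft_force: [-0.3, -1.0, -0.1]
```

```bash
for i in 1 2 3 4; do python3 -m jog '[[[0,0,-0.0005,0,0,0,255],[0,0,-0.001,0,0,0,255],[0,0,-0.001,0,0,0,255],[0,0,-0.001,0,0,0,255]]]' | egrep 'eef|force'; done
```

```text
eef_pos: [0.4902, -0.0377, 0.0584]
ft_force: [0.2, 0.8, 0.2]
eef_pos: [0.4902, -0.0377, 0.0574]
ft_force: [0.8, 0.8, -0.7]
eef_pos: [0.4902, -0.0377, 0.0564]
ft_force: [-0.3, 0.4, -0.2]
eef_pos: [0.4903, -0.0377, 0.0562]
ft_force: [-2.1, 0.2, 6.5]
```

```bash
for i in 1 2; do python3 -m jog '[[[0,0,-0.0005,0,0,0,255],[0,0,-0.001,0,0,0,255],[0,0,-0.001,0,0,0,255],[0,0,-0.001,0,0,0,255],[0,0,-0.001,0,0,0,255]]]' | egrep 'eef|force|clock'; done
python3 - <<'E'
from h import *
im=bot.camera("side")
y=np.radians(11); X=np.array([np.cos(y),np.sin(y),0]);Y=np.array([-np.sin(y),np.cos(y),0]); C=np.array([.517,-.033,0])
for z in(.085,.080,.0745,.072,.06,.05,.04):
  print(z,[im[tuple(proj("side",C-.043*X+s*.05*Y+[0,0,z]).round().astype(int)[::-1])].tolist() for s in(-1,-.5,.5,1)])
E
```

```text
clock: 21.25
eef_pos: [0.4903, -0.0377, 0.0561]
ft_force: [-4.6, 0.5, 12.0]
clock: 21.67
eef_pos: [0.4903, -0.0377, 0.056]
ft_force: [-6.2, 0.8, 18.7]
0.085 [[249, 252, 252], [255, 255, 255], [241, 245, 243], [76, 53, 71]]
0.08 [[251, 253, 253], [252, 255, 254], [246, 250, 248], [255, 255, 255]]
0.0745 [[253, 255, 255], [253, 255, 255], [236, 243, 241], [230, 236, 234]]
0.072 [[234, 241, 239], [248, 254, 252], [236, 243, 241], [194, 205, 199]]
0.06 [[154, 160, 157], [152, 159, 155], [149, 155, 150], [152, 159, 154]]
0.05 [[131, 109, 94], [116, 76, 53], [184, 130, 96], [168, 153, 139]]
0.04 [[95, 41, 11], [96, 42, 11], [174, 63, 0], [137, 59, 12]]
```

```bash
python3 -m jog '[[[0,0,0,0,0,0,255],[0,0,0,0,0,0,255],[0,0,0,0,0,0,255],[0,0,0,0,0,0,255],[0,0,0,0,0,0,255],[0,0,0,0,0,0,255]]]'; python3 -c "
from workcell import bot
bot.job_done(); print(bot.get_obs()['ft_force'])"
```

```text
clock: 22.22
eef_pos: [0.4903, -0.0377, 0.056]
tool_rot: [0.638, 0.77, 0.0, 0.001]
ft_force: [-6.4, -0.1, 19.3]
grip_width: -0.0002
the job is handed in; nothing more can be done
the job is handed in; nothing more can be done
```

The marker is lying flat in the steel tray. The lid is shut with its catch snapped home, and the arm is still pressing it down with about 19 N. I handed the job in at about 22 s on the robot's clock.

- **Marker:** the side picture showed it flat in the tray and clear of the spatula.
- **Lid and catch:** the press force rose to about 10 N and fell to near zero. The lid then moved freely for about 3 mm and stopped hard with its top at 74–75 mm. The final pixels on the box front show white lid down to about 50–60 mm and blue base below. I did not see the catch itself; the snap is inferred from these readings.
- **What disagreed:** the fingertips stood about 26 mm higher than the stated tip extent implies. Two grasps closed on nothing, the second resting on the marker with about 6 N, and the later tries went in lower. While re-gripping, the fingers pressed on the tips with up to 17 N. The held marker read 12 mm wide instead of 14 mm.
- **Not rechecked:** I did not take another look at the bystanders or the tray after closing the lid. No force reading pointed to any other contact.

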